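# Tap the brass boss of a coil-winder bearing block

## Task

Two taps with cranks stand in blocks held in low blue vices; carry on threading the one in the brass boss on the dark brown block. Take its crank by the red knob and turn it half a turn forward (clockwise seen from above), a quarter turn back to break the chip, then another half turn forward, so that it ends three quarters of a turn further on than it began, and let go. Leave the tap in the aluminium boss on the white block as it is.

Things in the scene. Friction and masses are not known exactly. Their poses are not given: they have to be found in the camera images.
- tap_knob (a point): Upright red knob, 24 mm across, 46 mm tall, on the crank of the tap in the brass boss. Point: on the knob's axis, 20 mm below its top, 27 mm above the arm's top, about 128 mm above the bench: the place to grip from above. It turns freely on its pin, so a grip of constant heading can carry it right round; that takes about 4 N along the circle; it stays where left and sinks 0.24 mm per rad.
- tap_axis (a point): Centre of the knob's horizontal circle (radius 50 mm), on the vertical axis of the tap in the brass boss (44 mm across, on a dark brown 72 x 66 mm block in a fixed low blue vice), level with tap_knob. Steel arm 12 mm wide; beyond the axis it ends in an 18 mm brass ball 40 mm from the axis, top 5 mm above the arm. Hub 20 mm across, 3 mm above the arm.
- tap (a joint): Turn of the tap in the brass boss, rad; it grows as the crank turns clockwise seen from above (cutting deeper). It starts anywhere from 0 to 0.6; free of stops from -2 to 8.
- spare_knob (a point): The same point on the like red knob of the other tap's crank, which stands in an aluminium boss on a white block in a second, like vice, the two taps at least 260 mm apart; not to be disturbed.

How it is judged:
On the way, in this order (a step that is already met when the one before it is completed fails the run):
1. the tap is turned half a turn forward of its start (within 30 degrees) (distance of tap_knob from where it was at the start of the episode above 0.0966 m and value of joint tap above 2.4 rad), for 0.1 s.
2. then it is turned a quarter back, to a quarter turn forward of its start (within 30 degrees) (distance of tap_knob from where it was at the start of the episode between 0.05 and 0.0866 m and value of joint tap between 0.8 and 3 rad), for 0.1 s.
At the end, for the whole second after the job is handed in: The tap in the brass boss stands at rest three quarters of a turn clockwise of where it began (within 25 degrees), released; the other tap's knob is within 10 mm of where it was (distance of tap_knob from where it was at the start of the episode between 0.0537 and 0.0843 m and value of joint tap between 3.9 and 6 rad and velocity of joint tap between -0.1 and 0.1 rad/s and distance of spare_knob from where it was at the start of the episode below 0.01 m); the robot touches nothing.
It fails at once if the other tap is turned (its knob moves more than 10 mm) (not (distance of spare_knob from where it was at the start of the episode below 0.01 m)).
It fails at once if the tap is driven too deep (its turn reads over 6 rad) (value of joint tap above 6 rad).
It also fails if it takes over 51 s, if anything falls off the work surface, if the arm or the gripper's body presses on something with over 40 N, if the wrist force passes 120 N, or if a joint passes its speed limit or range.

## Robot

A 7-joint arm with a two-finger parallel gripper is mounted at the origin on the work surface. World frame = base frame: x ahead of the robot, y to its left, z up, the work surface at z = 0. Lengths are in m, angles in rad, forces in N, time in s.
With the tool pointing down it reaches from about 0.35 to 0.9 m from the base axis. Payload 7.2 kg.
Tool frame: the origin (TCP) lies at the very end of the fingers, on their centre line; the grasp point (between the pads) lies env.hold_point_z behind it (env.hold_point_z is the distance from the TCP to the grasp point, in m); z points along the fingers, y is the line along which they close (so a half turn about z gives the same grasp; the last joint's range is limited). The gripper opens to 88 mm and grips with 3 to 60 N. Pads are 20 mm wide; open, the fingers measure 115 mm over their backs; the gripper's body (75 mm by 178 mm) begins 61 mm behind the grasp point.
Start: joints at [-1.342, 0.411, -0.013, 1.596, 0.006, 1.134, -0.082], TCP at [0.183, 0.598, 0.223] pointing down, gripper open.
Joint ranges: [-2.95, 2.95], [-0.29, 1.99], [-1.47, 1.44], [0.14, 2.54], [-1.03, 4.17], [0.13, 1.85], [-2.86, 2.86]. Speed limits (rad/s): [2.39, 2.39, 3.01, 3.01, 3.14, 3.14, 3.14].

## Interface

Orientations are given as a rotation vector (axis times angle).
In Python, from station import env, viewer gives the robot as it stands. The module is installed in compiled form; this text tells all that it offers.
- The arm moves only by the tool servo_tool, never from a script. Its arguments are lists of equal length, an entry for each row: "angular": the turn, a rotation vector about the world's x, y, z in degrees, a list of three; "slide": the shift along the world's x, y, z in mm, a list of three; "hand": the gripper's target within -1 to 1 (fully open at 1, half-way at 0, shut at -1). A call has 1 to 12 rows; each row is the pose to reach, as a shift and turn from the pose commanded when the call began; what a row does not reach only later rows make up. A row lasts 1/10 s, in which the tool goes at most 50 mm and 8.59 degrees, less where a joint would pass 70% of its speed; a pose out of reach is approached as far as the arm can. A call with a gripper value outside its range is refused whole. The fingers move at their own pace and stop on an object; "newtons" is the grip in N (left out, the last holds). Time passes only in rows, so rows that repeat a pose let the fingers close. It gives the time, the measured TCP pose, the force, the opening and the grip force at its end, in the units of the state.
- env.get_state(): the state, without advancing time (a new reading comes with each control period).
- viewer.capture(name): name is "side" or "top" or "wrist"; returns (picture, depth): 420x560x3 uint8, red, green, blue; 420x560 float32, m along the optical axis (not along the pixel's ray), 0 where there is no reading.
- viewer.camera_model(name): a dict with "intrinsics" (3x3 intrinsics, pixels), "k1" (the pictures are not rectified: a ray, as slopes to the right and down, at radius r is drawn at 1 + k1 r^2 times it, then the intrinsics apply), "rvec" (rotation vector, rad) and "tvec" (3), from world to camera coordinates, as OpenCV has them. Camera axes: x right, y down, z forward; pixel columns grow to the right and rows downward; lengths in m; the calibration is good to about 2 mm. A picture is of the moment at which its call begins: read the wrist's pose just before it. camera_model takes no time and is no camera call; for the wrist camera it gives the pose at the moment of the call.
- env.job_done(): hands the job in; it is judged then, once.
The state is a dict: "time_s": time; "qpos": joint angles; "qvel": joint speeds; "joint_efforts": joint torques, N m; "tcp_pos": TCP position; "orientation": TCP orientation; "contact_force": force on the tool from outside, world axes, zero at the start; "wrist_torque": the same for the moment, N m; "grip_width": finger opening in m; "gripper_force": force on a finger pad.
Only numpy, scipy, OpenCV 4.12 (cv2) and the standard library are available. Lean on these libraries where they do the work, as an engineer would, in place of code of your own. Each camera call takes 0.05 s, during which the arm holds its last target. There are 200 camera calls.

## Working session

There is one attempt and no reset: what is moved stays moved. The work goes in short steps, Python scripts to look and compute and a tool call to move; the robot and the scene stay as the last step left them, time stands still between calls to the robot, and variables do not carry over. Pictures are saved under pics/ and viewed, at most 10 in all, crops included, and the job is handed in when it is done.

Besides the shell and the picture viewer there is one more tool, called after ">>>" as a command line: name --argument value ..., lists and objects as JSON in quotes. servo_tool: Moves the arm, as the interface text tells. Its arguments: {"type":"object","properties":{"angular":{"type":"array"},"slide":{"type":"array"},"hand":{"type":"array"},"newtons":{"type":"number"}},"required":["angular","slide","hand"]}

```bash
mkdir -p pics; cat > h.py <<'E'
import numpy as np, cv2
from station import env, viewer
def cap(n):
    m=viewer.camera_model(n); p,d=viewer.capture(n); return m,p,d
def world(m,d):
    K=np.array(m["intrinsics"]);h,w=d.shape
    u,v=np.meshgrid(np.arange(w),np.arange(h))
    x=(u-K[0,2])/K[0,0];y=(v-K[1,2])/K[1,1]
    a,b=x.copy(),y.copy()
    for _ in range(8):
        s=1+m["k1"]*(a*a+b*b);a,b=x/s,y/s
    c=np.stack([a*d,b*d,d],-1)
    R=cv2.Rodrigues(np.array(m["rvec"],float))[0]
    return (c-np.array(m["tvec"]).ravel())@R
def reds(p,W,d,zmin=.1):
    hsv=cv2.cvtColor(p,cv2.COLOR_RGB2HSV)
    k=((hsv[...,0]<8)|(hsv[...,0]>172))&(hsv[...,1]>130)&(hsv[...,2]>60)
    n,l,s,c=cv2.connectedComponentsWithStats(k.astype(np.uint8))
    for i in range(1,n):
        if s[i,4]<25: continue
        q=W[(l==i)&(d>0)]
        if len(q)<10: continue
        t=q[q[:,2]>np.percentile(q[:,2],95)-.006]
        print("px",c[i].round(),s[i,4],"med",np.median(q,0).round(4),"top",((t.max(0)+t.min(0))/2).round(4),t.min(0).round(4),t.max(0).round(4),len(t))
E
python3 - <<'E'
from h import *
s=env.get_state();print(s["tcp_pos"],s["orientation"],env.hold_point_z,s["time_s"])
for n in["top","side"]:
    m,p,d=cap(n);W=world(m,d);print(n,m["k1"]);reds(p,W,d)
    cv2.imwrite(f"pics/{n}0.png",p[...,::-1]);np.savez(f"{n}0.npz",p=p,d=d,W=W)
E
```

```text
[0.18264813 0.59716658 0.22179439] [-4.64391408e-01 -3.10693283e+00  2.61249465e-03] 0.0187 0.0
top -0.02879262726986371
px [93. 71.] 143 med [0.8485 0.3316 0.0708] top [0.8518 0.3314 0.0732] [0.8424 0.3189 0.0686] [0.8612 0.3439 0.0778] 106
px [272.  88.] 117 med [ 0.8211 -0.0191  0.0532] top [ 0.8211 -0.0181  0.0573] [ 0.819  -0.0467  0.0532] [0.8233 0.0104 0.0613] 59
px [113. 100.] 119 med [0.8099 0.3084 0.0183] top [0.8066 0.3069 0.0206] [0.788  0.2854 0.0159] [0.8252 0.3283 0.0253] 111
px [131. 107.] 120 med [0.7922 0.2653 0.0188] top [0.7971 0.2709 0.0188] [0.777  0.2422 0.0156] [0.8171 0.2995 0.0221] 112
px [ 92. 109.] 95 med [0.7896 0.3477 0.0191] top [0.791  0.3502 0.0202] [0.7777 0.3259 0.0168] [0.8043 0.3745 0.0237] 83
px [324. 107.] 78 med [ 0.7712 -0.1182  0.0855] top [ 0.7727 -0.1183  0.0858] [ 0.7632 -0.1261  0.0821] [ 0.7821 -0.1105  0.0894] 70
px [173. 184.] 151 med [0.6096 0.1528 0.1473] top [0.6122 0.1541 0.1492] [0.6022 0.1447 0.1449] [0.6223 0.1634 0.1536] 95
px [310. 197.] 140 med [ 0.5865 -0.0872  0.1462] top [ 0.5892 -0.0867  0.1479] [ 0.5795 -0.0964  0.1437] 
[... 241 characters left out ...]
 0.1445] [0.6042 0.1406 0.141 ] [0.6257 0.1572 0.1481] 62
px [359. 220.] 368 med [0.76   0.0555 0.025 ] top [0.7624 0.058  0.0416] [0.7417 0.0517 0.0369] [0.7832 0.0642 0.0463] 70
px [407. 235.] 185 med [ 0.824  -0.0234  0.0459] top [ 0.8239 -0.0208  0.053 ] [ 0.8218 -0.0536  0.0494] [0.8259 0.012  0.0565] 69
px [286. 244.] 386 med [ 0.5904 -0.0987  0.1307] top [ 0.591  -0.0924  0.1436] [ 0.5804 -0.1025  0.1396] [ 0.6016 -0.0824  0.1475] 125
px [145. 238.] 72 med [0.3474 0.1029 0.0103] top [0.3468 0.1028 0.0162] [0.3361 0.0993 0.012 ] [0.3575 0.1063 0.0204] 26
px [404. 264.] 156 med [ 0.7738 -0.1258  0.0813] top [ 0.7754 -0.1228  0.082 ] [ 0.7664 -0.1317  0.0791] [ 0.7843 -0.1138  0.0849] 90
```

```bash
python3 - <<'E'
import cv2,numpy as np
a=cv2.imread("pics/top0.png")[130:280,110:390];b=cv2.imread("pics/side0.png")[120:330,180:380]
a=cv2.resize(a,None,fx=2.8,fy=2.8,interpolation=2);a=a[:, :];cv2.imwrite("pics/a.png",a)
cv2.imwrite("pics/b.png",cv2.resize(b,None,fx=2.8,fy=2.8,interpolation=2))
E
```

```text
(no output)
```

View pics/a.png

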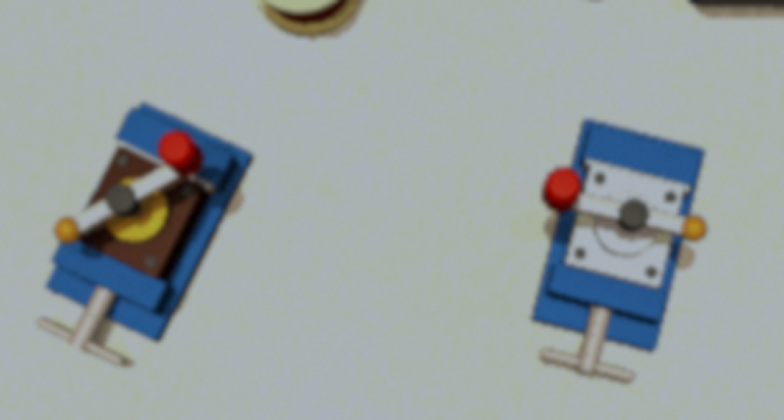

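View pics/b.png

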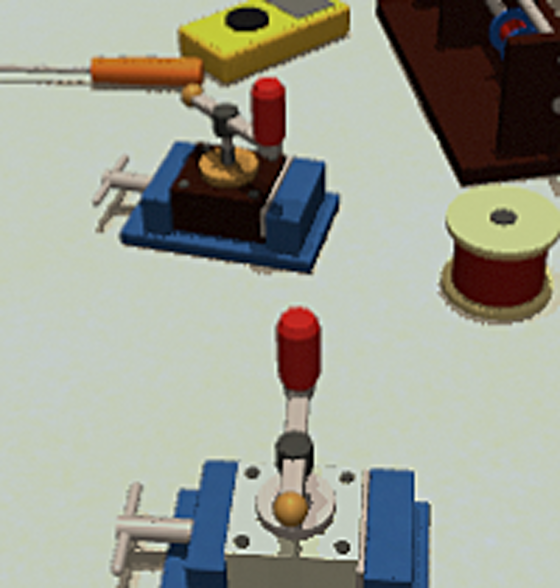

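The left tap (crop a.png) is the brass/dark-brown one: red knob at crop (180,152), hub (122,198), ball (66,230). The right-hand tap, on the white block, is to be left alone.

```bash
cat >> h.py <<'E'
def ray(m,u,v,z):
    K=np.array(m["intrinsics"]);x=(u-K[0,2])/K[0,0];y=(v-K[1,2])/K[1,1];a,b=x,y
    for _ in range(8):
        s=1+m["k1"]*(a*a+b*b);a,b=x/s,y/s
    R=cv2.Rodrigues(np.array(m["rvec"],float))[0];o=-R.T@np.array(m["tvec"]).ravel()
    g=R.T@np.array([a,b,1]);return o+g*(z-o[2])/g[2]
E
python3 - <<'E'
from h import *
m=viewer.camera_model("top")
f=lambda u,v,z:ray(m,110+u/2.8,130+v/2.8,z)
k=np.array([.6125,.1535,.128]);h=f(122,198,.104);b=f(66,230,.101);print(k,h,b,np.linalg.norm((k-h)[:2]),np.linalg.norm((b-h)[:2]),np.linalg.norm((b-k)[:2]))
R=cv2.Rodrigues(env.get_state()["orientation"])[0];print(R.round(3))
mw=viewer.camera_model("wrist");Rw=cv2.Rodrigues(np.array(mw["rvec"],float))[0];o=-Rw.T@np.array(mw["tvec"]).ravel();print("wristcam",o,Rw[2],mw["intrinsics"])
E
```

```text
[0.6125 0.1535 0.128 ] [0.58702814 0.19587349 0.104     ] [0.56643384 0.23237879 0.101     ] 0.04944014494776969 0.04191374671227073 0.09134524630431201
[[-0.956  0.292 -0.   ]
 [ 0.292  0.956 -0.001]
 [-0.    -0.001 -1.   ]]
wristcam [0.10580847 0.62058343 0.38245896] [ 0.27971098 -0.08623927 -0.9562032 ] [[313.35426932   0.         276.96763205]
 [  0.         313.35426932 208.77887794]
 [  0.           0.           1.        ]]
```

>>> servo_tool --angular '[[0, 0, 0], [0, 0, 0], [0, 0, 0], [0, 0, 0], [0, 0, 0], [0, 0, 0], [0, 0, 0], [0, 0, 0], [0, 0, 0], [0, 0, 0], [0, 0, 0], [0, 0, 0]]' --slide '[[15, -15, 0], [45, -45, 0], [80, -81, 0], [115, -116, 0], [150, -152, 0], [185, -187, 0], [220, -223, 0], [255, -258, 0], [290, -293, 0], [325, -329, 0], [360, -364, 0], [385, -390, 0]]' --hand '[1, 1, 1, 1, 1, 1, 1, 1, 1, 1, 1, 1]' --newtons 30

```text
time_s: 1.3
tcp_pos: [0.5697, 0.2043, 0.2224]
orientation: [0.468, 3.106, -0.002]
contact_force: [0.2, 0.7, -0.4]
grip_width: 0.0878
gripper_force: 0.0
```

>>> servo_tool --angular '[[0, 0, 0], [0, 0, 0], [0, 0, 0], [0, 0, 0]]' --slide '[[18, -18, 0], [28, -28, 0], [32, -32, 0], [32, -32, 0]]' --hand '[1, 1, 1, 1]'

```text
time_s: 1.7
tcp_pos: [0.5995, 0.1761, 0.2223]
orientation: [-0.464, -3.106, -0.0]
contact_force: [1.6, 0.1, 0.0]
grip_width: 0.0879
gripper_force: 0.0
```

```bash
python3 - <<'E'
from h import *
s=env.get_state();print(s["tcp_pos"],s["orientation"],s["time_s"],s["contact_force"])
m,p,d=cap("wrist");W=world(m,d);reds(p,W,d)
cv2.imwrite("pics/w1.png",p[...,::-1]);np.savez("w1.npz",p=p,d=d,W=W,**{k:np.array(v) for k,v in m.items()})
E
```

```text
[0.59949485 0.17605851 0.22230185] [-4.64274262e-01 -3.10632859e+00 -4.55131625e-05] 1.7 [1.57202612 0.09595971 0.01972953]
px [258. 234.] 824 med [0.6089 0.1561 0.1439] top [0.6133 0.1542 0.1446] [0.6024 0.1435 0.141 ] [0.6242 0.1649 0.1482] 524
px [ 18. 274.] 732 med [ 0.5868 -0.0788  0.1244] top [0.5687 0.0126 0.2228] [ 0.5449 -0.0844  0.1377] [0.5925 0.1095 0.3079] 133
px [189. 380.] 493 med [ 0.8231 -0.0203  0.0452] top [ 0.8236 -0.0198  0.0522] [ 0.8215 -0.0498  0.0485] [0.8257 0.0103 0.0559] 176
```

View pics/w1.png

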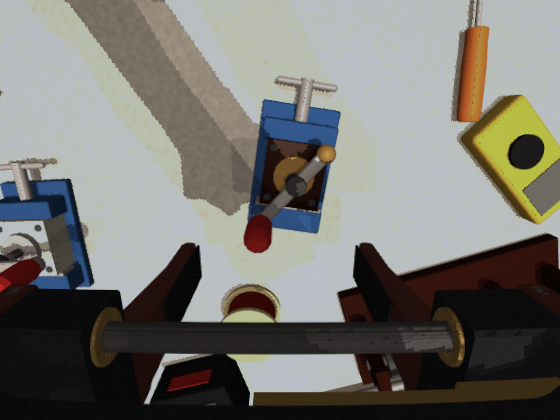

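The wrist view shows the brass tap's knob at about (258,230), hub (296,185) and ball (326,154), with the gripper clear above.

```bash
python3 - <<'E'
from h import *
m=dict(np.load("w1.npz"));W=m["W"];d=m["d"];p=m["p"]
def blob(u,v,r,z0,z1,name):
    q=W[v-r:v+r+1,u-r:u+r+1].reshape(-1,3);q=q[(q[:,2]>z0)&(q[:,2]<z1)]
    print(name,((q.min(0)+q.max(0))/2).round(4),q.mean(0).round(4),len(q),"ray",ray(m,u,v,.103))
blob(296,185,9,.1015,.112,"hub");blob(326,154,10,.09,.112,"ball")
h=ray(m,296,184.5,.104)[:2];k=np.array([.6133,.1542])
b=ray(m,326.5,153.5,.098)[:2];print("h",h,"b",b)
for kk in(k,):
    v=kk-b;L=np.linalg.norm(v);c=kk-v/L*.05;print("L",L,"kh",np.linalg.norm(kk-h),"axis from line",c,"ang",np.degrees(np.arctan2(v[1],v[0])))
# arm top points
k2=(W[...,2]>.098)&(W[...,2]<.107)&(d>0);k2[:,:240]=0;k2[:,345:]=0;k2[245:]=0
q=W[k2];print(len(q),q.min(0),q.max(0));
l=cv2.fitLine(q[:,:2].astype(np.float32),cv2.DIST_HUBER,0,.01,.01).ravel();print(l)
E
```

```text
hub [0.5887 0.1969 0.1028] [0.5885 0.1971 0.1024] 247 ray [0.58782966 0.19759136 0.103     ]
ball [0.569  0.2301 0.1002] [0.5688 0.23   0.1011] 337 ray [0.56854242 0.2309237  0.103     ]
h [0.58714995 0.19772552] b [0.56905714 0.2320388 ]
L 0.0895338414686109 kh 0.050776921453361705 axis from line [0.58859266 0.19766892] ang -60.38649521737887
1295 [0.56077234 0.15147768 0.09800618] [0.61724549 0.23993257 0.1069627 ]
[ 0.50247407 -0.86459225  0.58569807  0.20170382]
```

>>> servo_tool --angular '[[0, 0, 0], [0, 0, 0], [0, 0, 0], [0, 0, 0], [0, 0, 0], [0, 0, 0], [0, 0, 0], [0, 0, 0], [0, 0, 0]]' --slide '[[7, -11, 0], [13.5, -22, 0], [13.5, -22, -20], [13.5, -22, -45], [13.5, -22, -70], [13.5, -22, -90], [13.5, -22, -105], [13.5, -22, -111], [13.5, -22, -111]]' --hand '[1, 1, 1, 1, 1, 1, 1, 1, 1]'

```text
time_s: 2.65
tcp_pos: [0.6132, 0.1533, 0.1112]
orientation: [-0.465, -3.106, 0.001]
contact_force: [-0.1, -0.7, 0.5]
grip_width: 0.088
gripper_force: 0.0
```

>>> servo_tool --angular '[[0, 0, 0], [0, 0, 0], [0, 0, 0], [0, 0, 0], [0, 0, 0], [0, 0, 0], [0, 0, 0], [0, 0, 0], [0, 0, 0], [0, 0, 0]]' --slide '[[0, 0, 0], [0, 0, 0], [0, 0, 0], [0, 0, 0], [0, 0, 0], [0, 0, 0], [0, 0, 0], [0, 0, 0], [0, 0, 0], [0, 0, 0]]' --hand '[-0.3, -0.6, -0.8, -1, -1, -1, -1, -1, -1, -1]' --newtons 25

```text
time_s: 3.65
tcp_pos: [0.6133, 0.154, 0.1116]
orientation: [0.464, 3.107, 0.0]
contact_force: [-0.2, 1.2, -1.9]
grip_width: 0.0239
gripper_force: 25.0
```

```bash
python3 - <<'E'
import numpy as np
P=lambda a:np.array([50*np.cos(np.radians(-60-a)),50*np.sin(np.radians(-60-a)),-.24*np.radians(a)])
f=[3,9,17,25,33,42,51,59,67,76,85,90]
r=[3,9,17,25,33,42,51,59,67,76,83,88]
for n,a0,A in[("f1",0,[3,9,16,24,32,40,48,56,64,72,80,88]),("f2",88,[96,104,112,120,128,136,144,152,160,168,176,180]),("b",180,[177,170,162,154,146,138,130,122,114,106,98,92]),("f3",90,[93,99,106,114,122,130,138,146,154,162,170,178]),("f4",178,[186,194,202,210,218,226,234,242,250,258,266,270])]:
    print(n,[[float(x) for x in (P(a)-P(a0)).round(1)] for a in A])
print((P(90)-P(180)).round(1))
E
```

```text
f1 [[-2.3, -1.2, -0.0], [-7.1, -3.4, -0.0], [-12.9, -5.2, -0.1], [-19.8, -6.4, -0.1], [-26.7, -6.7, -0.1], [-33.7, -5.9, -0.2], [-40.5, -4.3, -0.2], [-46.9, -1.6, -0.2], [-53.0, 1.8, -0.3], [-58.5, 6.1, -0.3], [-63.3, 11.2, -0.3], [-67.4, 16.8, -0.4]]
f2 [[-3.3, 6.2, -0.0], [-5.7, 12.7, -0.1], [-7.1, 19.5, -0.1], [-7.6, 26.5, -0.1], [-7.1, 33.5, -0.2], [-5.7, 40.3, -0.2], [-3.3, 46.8, -0.2], [-0.0, 53.0, -0.3], [4.1, 58.6, -0.3], [8.9, 63.7, -0.3], [14.4, 67.9, -0.4], [17.4, 69.8, -0.4]]
b [[-2.2, -1.4, 0.0], [-7.1, -5.0, 0.0], [-12.2, -9.8, 0.1], [-16.5, -15.3, 0.1], [-19.9, -21.4, 0.1], [-22.6, -27.9, 0.2], [-24.2, -34.6, 0.2], [-25.0, -41.6, 0.2], [-24.7, -48.5, 0.3], [-23.5, -55.4, 0.3], [-21.4, -62.0, 0.3], [-19.1, -66.8, 0.4]]
f3 [[-1.2, 2.3, -0.0], [-3.4, 7.1, -0.0], [-5.2, 12.9, -0.1], [-6.4, 19.8, -0.1], [-6.7, 26.7, -0.1], [-5.9, 33.7, -0.2], [-4.3, 40.5, -0.2], [-1.6, 46.9, -0.2], [1.8, 53.0, -0.3], [6.1, 58.5, -0.3], [11.2, 63.3, -0.3], [16.8, 67.4, -0.4]]
f4 [[6.2, 3.3, -0.0], [12.7, 5.7, -0.1], [19.5, 7.1, -0.1], [26.5, 7.6, -0.1], [33.5, 7.1, -0.2], [40.3, 5.7, -0.2], [46.8, 3.3, -0.2], [53.0, 0.0, -0.3], [58.6, -4.1, -0.3], [63.7, -8.9, -0.3], [67.9, -14.4, -0.4], [69.8, -17.4, -0.4]]
[-18.3 -68.3   0.4]
```

>>> servo_tool --angular '[[0, 0, 0], [0, 0, 0], [0, 0, 0], [0, 0, 0], [0, 0, 0], [0, 0, 0], [0, 0, 0], [0, 0, 0], [0, 0, 0], [0, 0, 0], [0, 0, 0], [0, 0, 0]]' --slide '[[-2.3, -1.2, 0], [-7.1, -3.4, 0], [-12.9, -5.2, -0.1], [-19.8, -6.4, -0.1], [-26.7, -6.7, -0.1], [-33.7, -5.9, -0.2], [-40.5, -4.3, -0.2], [-46.9, -1.6, -0.2], [-53, 1.8, -0.3], [-58.5, 6.1, -0.3], [-63.3, 11.2, -0.3], [-67.4, 16.8, -0.4]]' --hand '[-1, -1, -1, -1, -1, -1, -1, -1, -1, -1, -1, -1]'

```text
time_s: 4.85
tcp_pos: [0.5461, 0.1692, 0.1112]
orientation: [0.466, 3.105, -0.002]
contact_force: [5.7, 0.1, -5.8]
grip_width: 0.0235
gripper_force: 25.0
```

>>> servo_tool --angular '[[0, 0, 0], [0, 0, 0], [0, 0, 0], [0, 0, 0], [0, 0, 0], [0, 0, 0], [0, 0, 0], [0, 0, 0], [0, 0, 0], [0, 0, 0], [0, 0, 0], [0, 0, 0]]' --slide '[[-3.3, 6.2, 0], [-5.7, 12.7, 0], [-7.1, 19.5, -0.1], [-7.6, 26.5, -0.1], [-7.1, 33.5, -0.2], [-5.7, 40.3, -0.2], [-3.3, 46.8, -0.2], [0, 53, -0.3], [4.1, 58.6, -0.3], [8.9, 63.7, -0.3], [14.4, 67.9, -0.4], [17.4, 69.8, -0.4]]' --hand '[-1, -1, -1, -1, -1, -1, -1, -1, -1, -1, -1, -1]'

```text
time_s: 6.05
tcp_pos: [0.5635, 0.2412, 0.1108]
orientation: [-0.463, -3.107, -0.001]
contact_force: [-2.7, -2.0, 4.4]
grip_width: 0.0236
gripper_force: 25.0
```

>>> servo_tool --angular '[[0, 0, 0], [0, 0, 0], [0, 0, 0], [0, 0, 0]]' --slide '[[0, 0, 0], [0, 0, 0], [0, 0, 0], [0, 0, 0]]' --hand '[-1, -1, -1, -1]'

```text
time_s: 6.45
tcp_pos: [0.5634, 0.2407, 0.111]
orientation: [0.464, 3.107, 0.001]
contact_force: [-0.8, 0.0, 0.3]
grip_width: 0.0233
gripper_force: 25.0
```

>>> servo_tool --angular '[[0, 0, 0], [0, 0, 0], [0, 0, 0], [0, 0, 0], [0, 0, 0], [0, 0, 0], [0, 0, 0], [0, 0, 0], [0, 0, 0], [0, 0, 0], [0, 0, 0], [0, 0, 0]]' --slide '[[-2.2, -1.4, 0], [-7.1, -5, 0], [-12.2, -9.8, 0.1], [-16.5, -15.3, 0.1], [-19.9, -21.4, 0.1], [-22.6, -27.9, 0.2], [-24.2, -34.6, 0.2], [-25, -41.6, 0.2], [-24.7, -48.5, 0.3], [-23.5, -55.4, 0.3], [-21.4, -62, 0.3], [-18.3, -68.3, 0.4]]' --hand '[-1, -1, -1, -1, -1, -1, -1, -1, -1, -1, -1, -1]'

```text
time_s: 7.65
tcp_pos: [0.5448, 0.1718, 0.1112]
orientation: [-0.464, -3.106, -0.0]
contact_force: [0.6, 5.4, -3.4]
grip_width: 0.0237
gripper_force: 25.0
```

>>> servo_tool --angular '[[0, 0, 0], [0, 0, 0], [0, 0, 0], [0, 0, 0]]' --slide '[[0, 0, 0], [0, 0, 0], [0, 0, 0], [0, 0, 0]]' --hand '[-1, -1, -1, -1]'

```text
time_s: 8.05
tcp_pos: [0.545, 0.1714, 0.1112]
orientation: [0.465, 3.107, -0.001]
contact_force: [2.6, 1.7, -1.6]
grip_width: 0.0237
gripper_force: 25.0
```

>>> servo_tool --angular '[[0, 0, 0], [0, 0, 0], [0, 0, 0], [0, 0, 0], [0, 0, 0], [0, 0, 0], [0, 0, 0], [0, 0, 0], [0, 0, 0], [0, 0, 0], [0, 0, 0], [0, 0, 0]]' --slide '[[-1.2, 2.3, 0], [-3.4, 7.1, 0], [-5.2, 12.9, -0.1], [-6.4, 19.8, -0.1], [-6.7, 26.7, -0.1], [-5.9, 33.7, -0.2], [-4.3, 40.5, -0.2], [-1.6, 46.9, -0.2], [1.8, 53, -0.3], [6.1, 58.5, -0.3], [11.2, 63.3, -0.3], [16.8, 67.4, -0.4]]' --hand '[-1, -1, -1, -1, -1, -1, -1, -1, -1, -1, -1, -1]'

```text
time_s: 9.25
tcp_pos: [0.5617, 0.2402, 0.1108]
orientation: [-0.464, -3.106, -0.0]
contact_force: [-2.8, -2.3, 2.6]
grip_width: 0.0235
gripper_force: 25.0
```

>>> servo_tool --angular '[[0, 0, 0], [0, 0, 0], [0, 0, 0], [0, 0, 0], [0, 0, 0], [0, 0, 0], [0, 0, 0], [0, 0, 0], [0, 0, 0], [0, 0, 0], [0, 0, 0], [0, 0, 0]]' --slide '[[6.2, 3.3, 0], [12.7, 5.7, -0.1], [19.5, 7.1, -0.1], [26.5, 7.6, -0.1], [33.5, 7.1, -0.2], [40.3, 5.7, -0.2], [46.8, 3.3, -0.2], [53, 0, -0.3], [58.6, -4.1, -0.3], [63.7, -8.9, -0.3], [67.9, -14.4, -0.4], [69.8, -17.4, -0.4]]' --hand '[-1, -1, -1, -1, -1, -1, -1, -1, -1, -1, -1, -1]'

```text
time_s: 10.45
tcp_pos: [0.6325, 0.2214, 0.1106]
orientation: [0.465, 3.106, 0.001]
contact_force: [-2.1, 3.3, 1.3]
grip_width: 0.0236
gripper_force: 25.0
```

>>> servo_tool --angular '[[0, 0, 0], [0, 0, 0], [0, 0, 0], [0, 0, 0]]' --slide '[[0, 0, 0], [0, 0, 0], [0, 0, 0], [0, 0, 0]]' --hand '[-1, -1, -1, -1]'

```text
time_s: 10.85
tcp_pos: [0.6321, 0.2216, 0.1107]
orientation: [0.465, 3.106, -0.0]
contact_force: [0.5, 1.1, 1.5]
grip_width: 0.0237
gripper_force: 25.0
```

Distance from start is about 70 mm, as wanted. Next: release, then rise.

>>> servo_tool --angular '[[0, 0, 0], [0, 0, 0], [0, 0, 0], [0, 0, 0], [0, 0, 0], [0, 0, 0], [0, 0, 0], [0, 0, 0], [0, 0, 0], [0, 0, 0]]' --slide '[[0, 0, 0], [0, 0, 0], [0, 0, 0], [0, 0, 0], [0, 0, 0], [0, 0, 0], [0, 0, 0], [0, 0, 0], [0, 0, 0], [0, 0, 0]]' --hand '[-0.3, 0, 0.3, 0.6, 0.6, 0.6, 0.6, 0.6, 0.6, 0.6]'

```text
time_s: 11.85
tcp_pos: [0.6316, 0.222, 0.1105]
orientation: [0.464, 3.107, 0.0]
contact_force: [0.3, -0.6, -0.1]
grip_width: 0.0705
gripper_force: 0.0
```

>>> servo_tool --angular '[[0, 0, 0], [0, 0, 0], [0, 0, 0], [0, 0, 0], [0, 0, 0], [0, 0, 0], [0, 0, 0], [0, 0, 0], [0, 0, 0], [0, 0, 0]]' --slide '[[0, 0, 5], [0, 0, 20], [0, 0, 40], [0, 0, 60], [0, 0, 80], [0, 0, 100], [0, 0, 115], [0, 0, 120], [0, 0, 120], [0, 0, 120]]' --hand '[0.6, 0.6, 0.6, 0.6, 0.6, 0.6, 0.6, 0.6, 0.6, 0.6]'

```text
time_s: 12.85
tcp_pos: [0.6312, 0.2219, 0.2297]
orientation: [-0.464, -3.106, 0.001]
contact_force: [-0.1, 0.8, 0.4]
grip_width: 0.0705
gripper_force: 0.0
```

```bash
python3 - <<'E'
from h import *
s=env.get_state();print(s["tcp_pos"],s["time_s"],s["contact_force"],s["grip_width"])
for n in("wrist","side"):
    m,p,d=cap(n);W=world(m,d);print(n);reds(p,W,d);cv2.imwrite(f"pics/{n}2.png",p[...,::-1])
E
```

```text
[0.63119595 0.2218723  0.22973145] 12.85 [-0.12906682  0.82794883  0.4102749 ] 0.07048194123217155
wrist
px [277. 210.] 752 med [0.6282 0.2227 0.1438] top [0.6322 0.2215 0.1434] [0.6215 0.2108 0.1399] [0.6429 0.2321 0.1469] 520
px [314. 287.] 149 med [0.7829 0.2258 0.0165] top [0.7883 0.2301 0.0163] [0.7767 0.2113 0.0146] [0.7999 0.2489 0.018 ] 149
px [330. 285.] 35 med [0.7883 0.248  0.0165] top [0.7881 0.2489 0.0165] [0.783  0.2368 0.0152] [0.7931 0.261  0.0179] 35
side
px [362. 129.] 27 med [0.8499 0.3351 0.0672] top [0.8542 0.3347 0.0689] [0.8463 0.329  0.0659] [0.8621 0.3404 0.0719] 19
px [279. 142.] 225 med [0.6317 0.2111 0.1262] top [0.6325 0.2172 0.1418] [0.6222 0.2072 0.1379] [0.6428 0.2273 0.1457] 61
px [359. 220.] 411 med [0.7591 0.056  0.0255] top [0.7631 0.0615 0.0419] [0.7375 0.0514 0.037 ] [0.7887 0.0716 0.0467] 79
px [407. 235.] 187 med [ 0.8239 -0.0239  0.0455] top [ 0.8236 -0.0225  0.0539] [ 0.8215 -0.053   0.0492] [0.8258 0.0081 0.0585] 69
px [286. 244.] 387 med [ 0.5905 -0.0989  0.1307] top [ 0.5912 -0.0935  0.1434] [ 0.5805 -0.1041  0.14  ] [ 0.6018 -0.0828  0.1469] 127
px [145. 238.] 77 med [0.348  0.1031 0.0092] top [0.3467 0.1045 0.0155] [0.336  0.1005 0.0118] [0.3573 0.1084 0.0192] 30
px [404. 264.] 157 med [ 0.7735 -0.1254  0.0814] top [ 0.775  -0.1227  0.0815] [ 0.7658 -0.132   0.0782] [ 0.7842 -0.1135  0.0848] 92
```

View pics/wrist2.png

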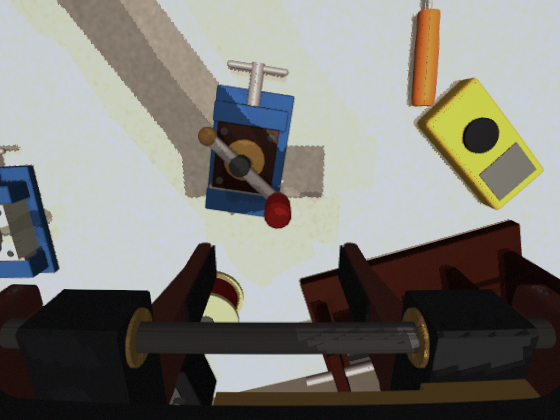

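The wrist view shows the crank released, knob at (277,210), hub (240,166) and ball (207,136). That is three quarters of a turn on from the start, and the spare knob has not moved. Handing in.

```bash
python3 -c "
from station import env
print(env.job_done())"
```

```text
the job is handed in; nothing more can be done
None
```

I turned the brass-boss tap half a turn forward, a quarter back and half forward again. It ended about three quarters of a turn on, released, with the spare tap untouched; the job is handed in at about 13 s, and no verdict was shown.

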